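# Hold a freshly glued cutlery-tray corner with an assembly square

### The arm

A 6-joint arm with a two-finger parallel gripper is mounted at the origin on a cart in front of the work surface, level with it; the furniture and walls round the work are solid. World frame = base frame: x ahead of the robot, y to its left, z up, the work surface at z = 0. Lengths are in m, angles in rad, forces in N, time in s.
With the tool pointing down it reaches from about 0.3 to 0.875 m from the base axis. Payload 6.4 kg.
Tool frame: the origin (TCP) lies between the finger pads; the fingertips stand ctrl.tip_extent ahead of it and the grasp point (between the pads) is the TCP (ctrl.tip_extent is the distance from the TCP to the fingertips, in m); z points along the fingers, y is the line along which they close (so a half turn about z gives the same grasp; the last joint's range is limited). The gripper opens to 85 mm and grips with 20 to 120 N. Pads are 22 mm wide; open, the fingers measure 114 mm over their backs; the gripper's body (76 mm by 85 mm) begins 54 mm behind the grasp point. The pads swing forward as they close: fully open they stand 13 mm farther back than shut.
Start: joints at [-1.483, 0.181, 1.607, -0, 1.354, -0.206], TCP at [0.167, -0.55, 0.25] pointing down, gripper open.
Joint ranges: [-2.99, 2.99], [-0.89, 2.07], [0.3, 2.58], [-1.14, 4.28], [0, 2.63], [-3.12, 3.12]. Speed limits (rad/s): [2.57, 2.57, 3.01, 3.14, 3.14, 3.14].

### API

Orientations are given as a unit quaternion [w, x, y, z].
In Python, from bench import ctrl gives the robot as it stands.
- The arm moves only by the tool send_rows, never from a script. Its arguments are lists of equal length, an entry for each row: "dr": the turn, a rotation vector about the tool's x, y, z in units of 6 degrees (1.0 is 6 degrees), a list of three; "xyz": the shift along the tool's x, y, z in cm, a list of three; "jaw": the opening in per cent of the stroke, from 0 (shut) to 100 (fully open). In form: {"dr": [[wx, wy, wz], ...], "xyz": [[dx, dy, dz], ...], "jaw": [jaw, ...]}. A call has exactly 8 rows; each row is the pose to reach, as a shift and turn from the pose commanded when the call began, along the tool's axes at that moment; what a row does not reach only later rows make up. A row lasts 1/8 s, in which the tool goes at most 62.5 mm and 10.7 degrees, less where a joint would pass 70% of its speed; a pose out of reach is approached as far as the arm can. A call with a gripper value outside its range is refused whole. The fingers move at their own pace and stop on an object; the grip force is fixed at half the most. Time passes only in rows, so rows that repeat a pose let the fingers close, or fill a call up. It gives the time, the measured TCP pose, the force, the opening and the grip force at its end, in the units of the state.
- ctrl.get_obs(): the state, without advancing time (a new reading comes with each control period).
- ctrl.camera(name): name is "side" or "top" or "wrist"; returns the picture (480x640x3 uint8, red, green, blue); there is no depth.
- ctrl.calibration(name): a dict with "camera_matrix" (3x3 intrinsics, pixels), "D" ([k1, k2, p1, p2, k3] as OpenCV has them; the pictures are not rectified), "world_from_camera" (4x4, takes a point from camera to world coordinates). Camera axes: x right, y up, looking along -z (the intrinsics and any distortion apply to the point x, -y, -z); pixel columns grow to the right and rows downward; lengths in m; the calibration is good to about 2 mm. A picture is of the moment at which its call begins: read the wrist's pose just before it. calibration takes no time and is no camera call; for the wrist camera it gives the pose at the moment of the call.
- ctrl.hand_in(): hands the job in; it is judged then, once.
The state is a dict: "time_s": time; "q": joint angles; "dq": joint speeds; "joint_efforts": joint torques, N m; "eef_pos": TCP position; "eef_rot": TCP orientation; "wrist_force": force on the tool from outside, world axes, zero at the start; "torque": the same for the moment, N m; "opening": opening from 0.0 (shut) to 1.0 (fully open); "grasp_force": force on a finger pad.
Only numpy, scipy, OpenCV 4.12 (cv2) and the standard library are available. Lean on these libraries where they do the work, as an engineer would, in place of code of your own. Each camera call takes 0.05 s, during which the arm holds its last target. There are 200 camera calls.

### The job

The corner of the half-built wooden cutlery tray has just been glued: bring the metal assembly square to it by its upright handle and lower it flat onto the tray's base a little clear of both side strips, so the glue is not wiped off, with its sprung gauge foot coming down on the corner post and reading the post's height. Then slide it gently into the corner until both outer faces touch the strips along their length, and finish still gripping it there, pressed against both strips and down on the base. Leave the cups, the teaspoon and the egg timer where they are.

Things in the scene. Friction and masses are not known exactly. Their poses are not given: they have to be found in the camera images.
- square: Flat L-shaped aluminium assembly square, 0.3-0.55 kg, loose on the worktop. Legs 130 long, 24 wide, 18 mm thick run from the origin along -x and -y; z up. Origin: on the underside where the outer faces (planes x = 0, y = 0) would meet. Slippery nylon soles (friction about 0.15). A diagonal brace carries the handle; a mast at the corner carries the gauge foot on a bracket.
- square_handle (a point): Grasp point of the square's upright wooden handle: a slab 16 mm thick along the square's diagonal x = y, 60 mm long across it, from 18 to 82 mm above the square's underside. The point is at (-60, -60, 55) mm in the square's frame, mid-slab, with the square's axes. Beside the slab only the 18 mm high legs and brace lie within 55 mm.
- gauge_foot (a joint): Reading (m, 0 to 0.014) of the sprung gauge foot: round steel foot 12 mm wide at (16, 16) mm in the square's frame, just outside its outer corner. 0 when free: foot's underside 34 mm above the square's underside. Grows as the foot is pushed up against a light spring (2 N at 0.006). Reads 0.006 with the square flat on the tray's base and the foot on the post.
- tray_corner (a point): Inside corner of the half-built tray on its base's upper face, 12 mm above the worktop. z up; strip_x's inner face is the plane x = 0, strip_y's y = 0; the free floor (160 x 160 mm) lies at -x, -y. Base: plywood 186 x 186 x 12 mm, fixed. The seated square has its origin here and its x and y axes along these.
- strip_x: Side strip of the tray, light wood, 26 mm wide, rising 40 mm above the base, 160 mm long, fixed; along the tray's edge at x = 0 to +26 mm from the inside corner. Origin: centre of the tray's underside, at (-67, -67, -12) mm from the inside corner in the tray's axes.
- strip_y: The other side strip, same size, fixed; along the tray's edge at y = 0 to +26 mm from the inside corner. Same origin as strip_x.
- post: Corner post of the tray, darker wood, 26 by 26 mm, fixed, between the strips' ends at x, y = 0 to +26 mm from the inside corner; its top is level with the strips' tops, 40 mm above the base. Same origin as strip_x.
- egg_timer: Bystander: cream egg timer, 62 mm across, 60 mm high; origin centre of underside.
- tumbler: Bystander: clear tumbler, 81 mm across, 88 mm high; origin centre of underside.
- mug_a: Bystander: green mug, 81 by 120 mm, 94 mm high; origin centre of underside.
- mug_c: Bystander: small spotted cup, 63 by 90 mm, 55 mm high; origin centre of underside.
- teaspoon: Bystander: steel teaspoon lying flat, 130 by 26 mm, 11 mm high; origin centre of underside.

How it is judged:
By the outcome, as a careful person would: the job done as asked, in the order asked, and still so for the second after the job is handed in, while the arm keeps its last pose, push and grip.
It also fails if it takes over 45 s, if anything falls off the work surface, if the arm or the gripper's body presses on something with over 40 N, if the wrist force passes 120 N, or if a joint passes its speed limit or range.

## Working session

There is one attempt and no reset: what is moved stays moved. The work goes in short steps, Python scripts to look and compute and a tool call to move; the robot and the scene stay as the last step left them, time stands still between calls to the robot, and variables do not carry over. Pictures are saved under pics/ and viewed, at most 10 in all, crops included, and the job is handed in when it is done.

Besides the shell and the picture viewer there is one more tool, called after ">>>" as a command line: name --argument value ..., lists and objects as JSON in quotes. send_rows: Moves the arm, as the interface text tells. Its arguments: {"type":"object","properties":{"dr":{"type":"array","items":{"type":"array","items":{"type":"number"}}},"xyz":{"type":"array","items":{"type":"array","items":{"type":"number"}}},"jaw":{"type":"array","items":{"type":"number"}}},"required":["dr","xyz","jaw"]}

```bash
mkdir -p pics; ls; python3 - <<'E'
from bench import ctrl
import cv2,numpy as np
for n in("top","side"):
    im=ctrl.camera(n);cv2.imwrite(f"pics/{n}0.png",im[:,:,::-1])
    c=ctrl.calibration(n);print(n,c["camera_matrix"],c["D"],np.round(c["world_from_camera"],4))
o=ctrl.get_obs();print(o,ctrl.tip_extent)
E
```

```text
pics
top [[572.43119574   0.         319.02989665]
 [  0.         572.43119574 226.97907618]
 [  0.           0.           1.        ]] [-0.09234648  0.          0.          0.          0.        ] [[-0.0164  0.9792 -0.2023  0.1833]
 [-0.9999 -0.0154  0.0069  0.1637]
 [ 0.0037  0.2024  0.9793  1.5101]
 [ 0.      0.      0.      1.    ]]
side [[434.19015271   0.         324.21790358]
 [  0.         434.19015271 243.65224709]
 [  0.           0.           1.        ]] [-0.05222289  0.          0.          0.          0.        ] [[ 0.9946  0.0175 -0.1022  0.3759]
 [-0.102   0.3431 -0.9337 -0.8528]
 [ 0.0187  0.9391  0.343   0.4543]
 [ 0.      0.      0.      1.    ]]
{'time_s': 0.1, 'q': array([-1.48332535e+00,  1.81470542e-01,  1.60788034e+00, -8.83166042e-06,
        1.35382918e+00, -2.06286689e-01]), 'dq': array([ 0.00055532, -0.00155385, -0.00159382, -0.00108962, -0.00062432,
       -0.00026899]), 'joint_efforts': array([ 6.10189563e-04, -4.45876408e+01, -3.52237701e+01, -2.53809703e-04,
        4.13058660e-03, -1.43086157e-05]), 'eef_pos': array([ 0.16647205, -0.54989099,  0.24948547]), 'eef_rot': array([-7.92561220e-04,  9.89232231e-01,  1.46352188e-01,  4.28206682e-05]), 'wrist_force': array([0.10588256, 0.030677  , 0.62293026]), 'torque': array([-0.00981834,  0.00750087, -0.0253676 ]), 'grasp_force': 0.0, 'opening': 1.0015540078886271} 0.019
```

View pics/top0.png

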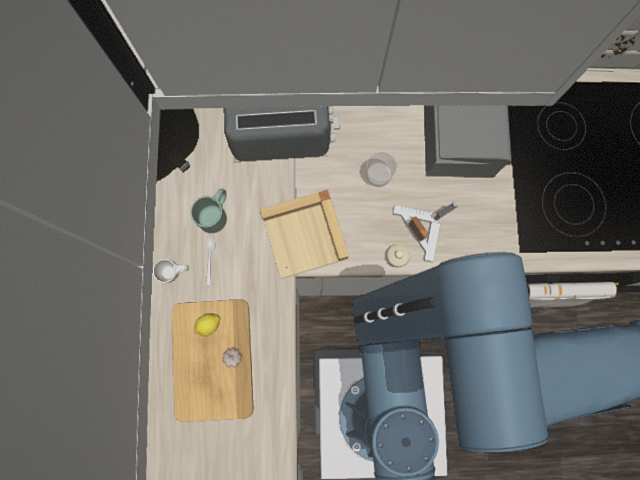

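View pics/side0.png

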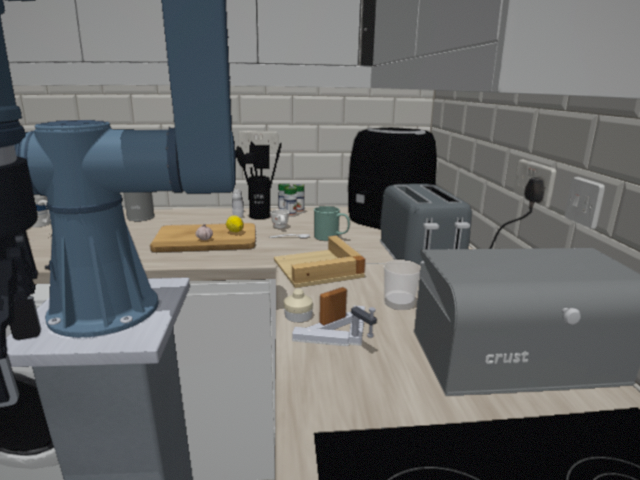

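The top view shows the square at about (395..445, 205..262), with its handle at (418,228) and its corner and gauge at (445,212). The tray post is at (325,195), and the timer at (398,255) sits close to the square's leg. The side view agrees.

```bash
cat > h.py <<'E'
from bench import ctrl
import cv2,numpy as np
from scipy.spatial.transform import Rotation as R
def rays(c,px):
    K,D,T=[np.array(c[k]) for k in("camera_matrix","D","world_from_camera")]
    u=cv2.undistortPoints(np.float64(px).reshape(-1,1,2),K,D)[:,0]
    d=np.c_[u[:,0],-u[:,1],-np.ones(len(u))]@T[:3,:3].T
    return T[:3,3],d
def onz(c,px,z):
    o,d=rays(c,px);return o+d*((z-o[2])/d[:,2])[:,None]
def proj(c,P):
    K,D,T=[np.array(c[k]) for k in("camera_matrix","D","world_from_camera")]
    p=(np.atleast_2d(P)-T[:3,3])@T[:3,:3];p=p*[1,-1,-1]
    return cv2.projectPoints(p,np.zeros(3),np.zeros(3),K,D)[0][:,0]
def tri(obs):
    A=np.zeros((3,3));b=np.zeros(3)
    for c,px in obs:
        o,d=rays(c,[px]);d=d[0]/np.linalg.norm(d);M=np.eye(3)-np.outer(d,d);A+=M;b+=M@o
    return np.linalg.solve(A,b)
def fr(o=None):
    o=o or ctrl.get_obs();q=o["eef_rot"];return o["eef_pos"],R.from_quat([q[1],q[2],q[3],q[0]])
def move(p,Rt,obs=None):
    """row numbers from measured pose to target"""
    p0,R0=fr(obs);return np.round(R0.inv().apply(np.array(p)-p0)*100,2),np.round((R0.inv()*Rt).as_rotvec()/np.radians(6),2)
E
python3 - <<'E'
from h import *
t=ctrl.calibration("top")
s=ctrl.calibration("side")
for n,px,z in[("corner sq",(438,218),.018),("legx end",(395,208),.018),("legy end",(430,261),.018),("post top ctr",(325,197),.052),("strip end L",(263,213),.052),("strip end R",(345,258),.052),("base open",(283,277),.012),("timer",(398,254),.05)]:
    print(n,np.round(onz(t,[px],z)[0],4))
print("handle top tri",tri([(t,(416,225)),(s,(334,293))]))
print("post tri",tri([(t,(325,197)),(s,(360,261))]))
w=ctrl.calibration("wrist");p,Rr=fr()
T=w["world_from_camera"];print("wristcam in tool",Rr.inv().apply(T[:3,3]-p),(Rr.inv().as_matrix()@T[:3,:3]).round(3),w["camera_matrix"])
a=cv2.imread("pics/top0.png");b=cv2.resize(a[180:285,255:465],None,fx=3.8,fy=3.8,interpolation=cv2.INTER_CUBIC);cv2.imwrite("pics/topc.png",b)
E
```

```text
corner sq [ 0.5111 -0.1665  0.018 ]
legx end [ 0.5404 -0.0517  0.018 ]
legy end [ 0.3952 -0.1384  0.018 ]
post top ctr [0.5648 0.1364 0.052 ]
strip end L [0.5241 0.2993 0.052 ]
strip end R [0.4019 0.0879 0.052 ]
base open [0.3601 0.25   0.012 ]
timer [ 0.4104 -0.0496  0.05  ]
handle top tri [ 0.48063323 -0.09599582  0.07334192]
post tri [0.57118686 0.13584205 0.0424434 ]
wristcam in tool [ 7.70579207e-02  7.82130657e-05 -1.23642368e-01] [[ 0.     0.953  0.303]
 [ 1.    -0.    -0.   ]
 [ 0.     0.303 -0.953]] [[339.49104385   0.         319.44145473]
 [  0.         339.49104385 230.91355654]
 [  0.           0.           1.        ]]
```

View pics/topc.png

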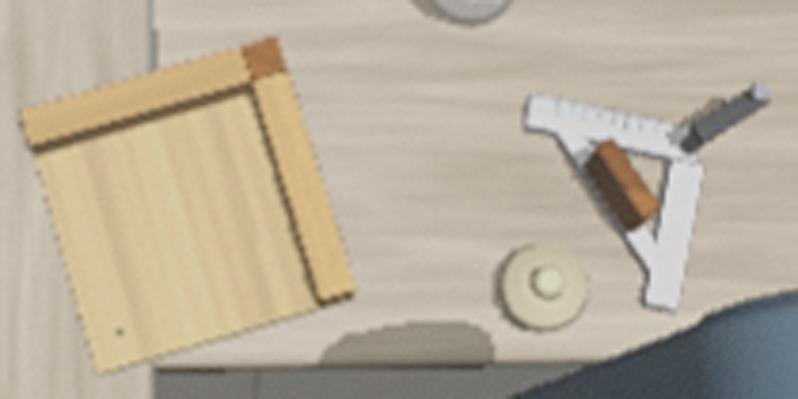

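```bash
python3 - <<'E'
from h import *
def down(yaw_y): # tool z down, tool y at angle
    a=np.radians(yaw_y);y=np.array([np.cos(a),np.sin(a),0]);z=np.array([0,0,-1.]);return R.from_matrix(np.c_[np.cross(y,z),y,z])
print(move([.45,-.10,.25],down(-59)))
E
```

```text
(array([ 4.016e+01, -3.485e+01,  2.000e-02]), array([-0.01, -0.  , -2.36]))
```

>>> send_rows --dr '[[0,0,-0.3],[0,0,-0.6],[0,0,-0.9],[0,0,-1.2],[0,0,-1.5],[0,0,-1.8],[0,0,-2.1],[0,0,-2.36]]' --xyz '[[3,-2.6,0],[8,-7,0],[12.5,-11,0],[17,-15,0],[22,-19,0],[26.5,-23,0],[31,-27,0],[35,-30.5,0]]' --jaw '[100,100,90,80,70,65,65,65]'

```text
time_s: 1.1
eef_pos: [0.4138, -0.155, 0.2502]
eef_rot: [0.0, 0.963, 0.268, 0.0]
wrist_force: [-0.6, -0.5, -0.5]
opening: 0.651
grasp_force: 0.0
```

```bash
python3 - <<'E'
from h import *
import pickle
c=ctrl.calibration("wrist");im=ctrl.camera("wrist");cv2.imwrite("pics/w1.png",im[:,:,::-1]);pickle.dump(c,open("w1.pkl","wb"))
o=ctrl.get_obs();print(fr(o)[0],o["time_s"],o["opening"],o["wrist_force"])
E
```

```text
[ 0.41591489 -0.15013417  0.25019261] 1.15 0.650079949573037 [-0.94331684  3.79211442  0.87225752]
```

View pics/w1.png

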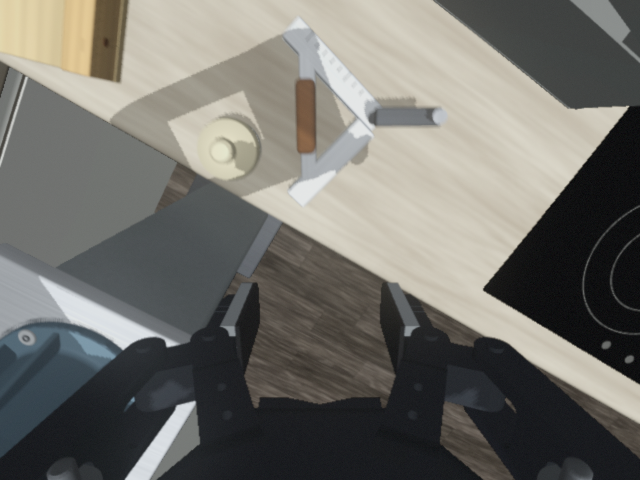

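The wrist picture shows the handle top at about (297..315, 80..153). The leg ends are at (299,17) and (303,206), and the timer at (228,148) is clear of the left finger's path.

```bash
cat >> h.py <<'E'
from scipy.optimize import least_squares
def sqpts():
    d=np.array([1,1])/2**.5;e=np.array([-1,1])/2**.5;P={}
    for a in(-1,1):
        for b in(-1,1):
            P["h%+d%+d"%(a,b)]=np.r_[np.array([-60,-60])+8*a*d+30*b*e,82]/1000
    P.update(xo=np.array([-130,0,18])/1e3,xi=np.array([-130,-24,18])/1e3,yo=np.array([0,-130,18])/1e3,yi=np.array([-24,-130,18])/1e3)
    return P
def planar(v,X): # v=x,y,z,yaw
    return R.from_euler("z",v[3]).apply(X)+v[:3]
def fitpose(obs,v0,P,fixz=None):
    def f(v):
        v=v if fixz is None else np.r_[v[:2],fixz,v[2]]
        return np.concatenate([(proj(c,planar(v,P[k]))-px).ravel() for c,k,px in obs])
    x0=np.array(v0) if fixz is None else np.array(v0)[[0,1,3]]
    return least_squares(f,x0,loss="soft_l1",f_scale=2)
def down(yaw_y):
    a=np.radians(yaw_y);y=np.array([np.cos(a),np.sin(a),0]);z=np.array([0,0,-1.]);return R.from_matrix(np.c_[np.cross(y,z),y,z])
E
python3 - <<'E'
from h import *
import pickle
c=pickle.load(open("w1.pkl","rb"));P=sqpts()
ob=[("h-1+1",(297,80)),("h+1+1",(315,80)),("h+1-1",(315,153)),("h-1-1",(297,153)),("xo",(299,17)),("xi",(283,38)),("yo",(303,206)),("yi",(290,190))]
ob=[(c,)+o for o in ob]
t=ctrl.calibration("top")
ot=ob+[(t,"xo",(395.5,205.5)),(t,"yo",(432,261))]
for o in(ob,ot):
  for z in(None,0):
    r=fitpose(o,[.51,-.166,0,-1.8],P,z);print(r.x.round(4),np.degrees(r.x[-1]),r.fun.round(1))
v=np.r_[r.x[:2],0,r.x[2]];h=planar(v,np.array([-.06,-.06,.055]));print("handle",h)
yy=np.degrees(v[3])+45
pl=down(yy).apply([-.07,0,0]);print(move(h+[pl[0],pl[1],.12],down(yy)),fr()[0])
print("mid timer",onz(c,[(222,149)],.06))
E
```

```text
[ 0.5225 -0.1753 -0.0119 -1.807 ] -103.5319225242698 [-1.1 -0.6  0.2 -0.7  0.9  0.2  0.7  0.3  0.6  1.2 -0.4 -0.   0.5 -0.6
 -2.3  0.4]
[ 0.5221 -0.1762 -1.8076] -103.56850538463978 [-1.4 -1.4  0.8 -1.6  1.4  2.3  0.5  2.4  0.6 -1.7 -1.1 -2.2  0.5  2.6
 -2.8  3.2]
[ 0.5225 -0.1754 -0.0116 -1.8072] -103.54450644157222 [-1.1 -0.5  0.3 -0.7  1.   0.3  0.7  0.5  0.7  1.2 -0.4 -0.   0.5 -0.5
 -2.3  0.5 -2.3 -1.  -0.4  0.3]
[ 0.5219 -0.1763 -1.8089] -103.64220069914595 [-1.4 -1.2  0.8 -1.4  1.4  2.5  0.4  2.6  0.7 -1.6 -1.  -2.1  0.3  2.7
 -2.9  3.3 -1.3 -1.9  0.7 -0.2]
handle [ 0.47772689 -0.10385434  0.055     ]
(array([ 0.66, -0.72,  7.52]), array([-0.02, -0.03, -0.  ])) [ 0.41591489 -0.15013417  0.25019261]
mid timer [[ 0.41549344 -0.05101867  0.06      ]]
```

>>> send_rows --dr '[[0,0,0],[0,0,0],[0,0,0],[0,0,0],[0,0,0],[0,0,0],[0,0,0],[0,0,0]]' --xyz '[[0.6,-0.6,2],[1.2,-1.1,5],[1.2,-1.1,7.5],[1.2,-1.1,7.5],[1.2,-1.1,7.5],[1.2,-1.1,7.5],[1.2,-1.1,7.5],[1.2,-1.1,7.5]]' --jaw '[65,65,65,65,65,65,65,65]'

```text
time_s: 2.15
eef_pos: [0.418, -0.1417, 0.1757]
eef_rot: [0.0, 0.964, 0.267, 0.0]
wrist_force: [-0.2, 0.7, 0.0]
opening: 0.652
grasp_force: 0.0
```

```bash
python3 - <<'E'
from h import *
import pickle
c=ctrl.calibration("wrist");im=ctrl.camera("wrist");cv2.imwrite("pics/w2.png",im[:,:,::-1]);pickle.dump(c,open("w2.pkl","wb"))
o=ctrl.get_obs();print(fr(o)[0],o["time_s"],o["opening"],o["wrist_force"])
E
```

```text
[ 0.41796609 -0.14159485  0.17560549] 2.2 0.652768987369442 [-0.02569826  0.5197071  -0.24381147]
```

View pics/w2.png

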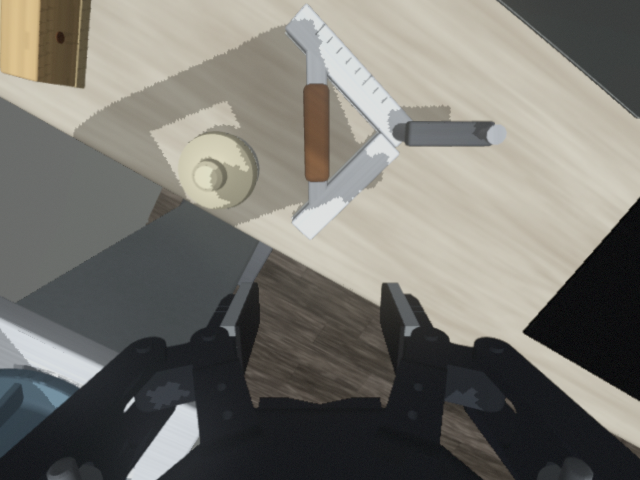

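The closer view shows the handle top at about (303..329, 84..181). The leg ends are at (308,5)/(287,32) and (312,240)/(293,222), and the gauge arm points right.

```bash
python3 - <<'E'
from h import *
import pickle
c1=pickle.load(open("w1.pkl","rb"));c=pickle.load(open("w2.pkl","rb"));P=sqpts()
ob=[(c,)+o for o in [("h-1+1",(303,84)),("h+1+1",(329,84)),("h+1-1",(328,181)),("h-1-1",(305,181)),("xo",(308,5)),("xi",(287,32)),("yo",(312,239)),("yi",(293,222))]]
o1=[(c1,)+o for o in [("h-1+1",(297,80)),("h+1+1",(315,80)),("h+1-1",(315,153)),("h-1-1",(297,153)),("xo",(299,17)),("xi",(283,38)),("yo",(303,206)),("yi",(290,190))]]
for o in(ob,ob+o1):
  for z in(None,0):
    r=fitpose(o,[.51,-.166,0,-1.8],P,z);print(r.x.round(4),np.degrees(r.x[-1]),r.fun.round(1))
    if z==0:v=np.r_[r.x[:2],0,r.x[2]]
    else:v=r.x
    h=planar(v,np.array([-.06,-.06,.055]));print("handle",h)
yy=np.degrees(v[3])+45
print("gauge bracket top?",yy)
print(move([h[0],h[1],.057],down(yy)))
print("left finger/timer: ", down(yy).inv().apply(np.array([.4155,-.051,0])-h))
E
```

```text
[ 0.5217 -0.1768 -0.0082 -1.8064] -103.49758696474461 [ 0.8  0.7  0.8  0.4  1.8  0.3  0.8  0.5 -1.   0.3 -1.9 -1.2 -1.1 -0.6
 -1.5 -1.6]
handle [ 0.47740698 -0.10445842  0.04684133]
[ 0.5217 -0.1771 -1.8071] -103.54193692971161 [ 0.6 -0.6  1.5 -0.8  2.4  2.6  0.6  2.8 -1.  -3.2 -2.6 -3.9 -1.2  2.6
 -2.1  1.2]
handle [ 0.47737462 -0.10470707  0.055     ]
[ 0.522  -0.1763 -0.009  -1.8068] -103.52099588564103 [ 0.4 -0.1  0.3 -0.3  1.3 -0.6  0.3 -0.4 -1.3 -0.1 -2.2 -1.7 -1.4 -1.4
 -1.9 -2.4 -0.6  0.3  0.9  0.1  1.6  1.6  1.2  1.7  1.1  1.4 -0.1  0.3
  0.9  0.8 -2.   1.8]
handle [ 0.47767931 -0.10393602  0.04602951]
[ 0.5218 -0.1767 -1.8073] -103.54798523354229 [ 0.2 -1.2  1.2 -1.4  2.1  2.1  0.2  2.3 -1.3 -3.7 -2.9 -4.4 -1.4  2.2
 -2.4  0.8 -1.  -0.7  1.2 -0.8  1.8  2.9  0.9  3.1  0.9 -1.1 -0.8 -1.6
  0.8  3.1 -2.5  3.7]
handle [ 0.4775587  -0.10435608  0.055     ]
gauge bracket top? -58.54798523354229
(array([ 7.02, -0.13, 11.86]), array([ 0.01, -0.  , -0.08]))
left finger/timer:  [-0.02510052 -0.07789812  0.055     ]
```

>>> send_rows --dr '[[0,0,-0.08],[0,0,-0.08],[0,0,-0.08],[0,0,-0.08],[0,0,-0.08],[0,0,-0.08],[0,0,-0.08],[0,0,-0.08]]' --xyz '[[3,-0.1,0],[6,-0.1,0],[7,-0.1,1.5],[7,-0.1,4.5],[7,-0.1,8],[7,-0.1,10.5],[7,-0.1,11.9],[7,-0.1,11.9]]' --jaw '[45,45,45,45,45,45,45,45]'

```text
time_s: 3.2
eef_pos: [0.4763, -0.1044, 0.0552]
eef_rot: [-0.001, 0.963, 0.271, -0.001]
wrist_force: [-0.1, -0.1, 0.6]
opening: 0.451
grasp_force: 0.0
```

```bash
python3 - <<'E'
from h import *
import pickle
c=ctrl.calibration("wrist");im=ctrl.camera("wrist");cv2.imwrite("pics/w3.png",im[:,:,::-1]);pickle.dump(c,open("w3.pkl","wb"))
o=ctrl.get_obs();print(fr(o)[0],o["time_s"],o["opening"],o["wrist_force"])
E
```

```text
[ 0.47710648 -0.10467045  0.05616628] 3.25 0.45218730815146946 [-0.62663305  0.05859511  0.87522399]
```

View pics/w3.png

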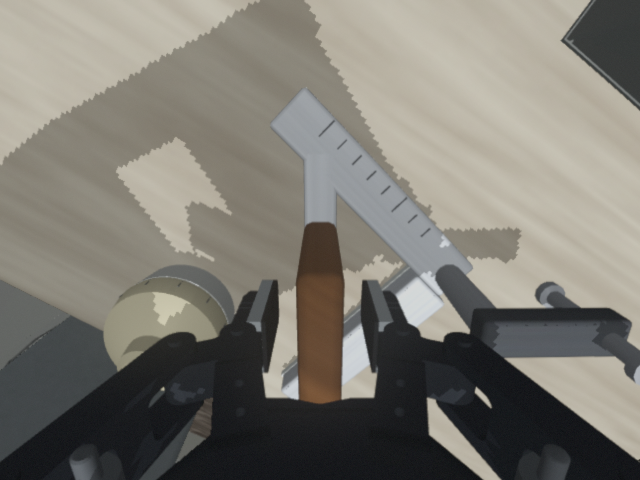

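The handle is centred between the pads (x≈320), square to the gripper, and the timer is clear. I'll close the gripper now.

>>> send_rows --dr '[[0,0,0],[0,0,0],[0,0,0],[0,0,0],[0,0,0],[0,0,0],[0,0,0],[0,0,0]]' --xyz '[[0,0,0],[0,0,0],[0,0,0],[0,0,0],[0,0,-1],[0,0,-3],[0,0,-6],[0,0,-9]]' --jaw '[0,0,0,0,0,0,0,0]'

```text
time_s: 4.25
eef_pos: [0.4764, -0.1041, 0.1467]
eef_rot: [-0.001, 0.963, 0.271, -0.001]
wrist_force: [-0.2, -0.1, -4.5]
opening: 0.182
grasp_force: 58.9
```

```bash
python3 - <<'E'
from h import *
import pickle
o=ctrl.get_obs();print(fr(o)[0],o["time_s"],o["opening"],o["grasp_force"],o["wrist_force"],o["torque"])
c=ctrl.calibration("wrist");im=ctrl.camera("wrist");cv2.imwrite("pics/w4.png",im[:,:,::-1]);pickle.dump(c,open("w4.pkl","wb"))
o=ctrl.get_obs();print(fr(o)[0],o["wrist_force"],o["torque"])
# rough tray frame
t=ctrl.calibration("top")
p=lambda u,v,z:onz(t,[(255+u/3.8,180+v/3.8)],z)[0]
# inside corner & strip inner bottoms, z=.012 base; tops z=.052
for n,u,v,z in[("postouter",277,38,.052),("Lend outer",21,112,.052),("Rend outer",354,290,.052),("post in",252,80,.052),("L inner top",34,150,.052)]:
    print(n,p(u,v,z).round(4))
E
```

```text
[ 0.47640174 -0.10406362  0.14672637] 4.25 0.18230969344862716 58.89576852321625 [-0.18167679 -0.12504299 -4.48037028] [0.03981558 0.00392024 0.06386936]
[ 0.47883332 -0.10510807  0.1509093 ] [ 2.42579408 -1.15864338 -1.16110523] [-0.02589096 -0.10047083  0.0826081 ]
postouter [0.5837 0.1284 0.052 ]
Lend outer [0.5337 0.3059 0.052 ]
Rend outer [0.4062 0.0797 0.052 ]
post in [0.5539 0.1463 0.052 ]
L inner top [0.5067 0.2968 0.052 ]
```

```bash
python3 - <<'E'
from h import *
print(fr()[0],move([.342,.15,.25],down(-29.5)),fr()[1].as_matrix().round(3))
E
```

```text
[ 0.47883332 -0.10510807  0.1509093 ] (array([  1.68, -28.86, -10.01]), array([ 0.04, -0.01, -4.83])) [[ 0.853  0.522  0.004]
 [ 0.522 -0.853 -0.002]
 [ 0.002  0.004 -1.   ]]
```

>>> send_rows --dr '[[0,0,0],[0,0,-0.6],[0,0,-1.3],[0.02,0,-2],[0.02,0,-2.8],[0.04,0,-3.6],[0.04,0,-4.3],[0.04,0,-4.83]]' --xyz '[[0,0,-3],[0,-2,-6],[0.4,-6,-9],[0.8,-11,-10.4],[1,-16,-10.4],[1.4,-21,-10.4],[1.7,-25.5,-10.4],[1.7,-29,-10.4]]' --jaw '[0,0,0,0,0,0,0,0]'

```text
time_s: 5.3
eef_pos: [0.3387, 0.153, 0.2494]
eef_rot: [-0.002, 0.863, 0.505, -0.001]
wrist_force: [0.5, 0.9, -4.9]
opening: 0.184
grasp_force: 59.6
```

>>> send_rows --dr '[[0,0,0],[0,0,0],[0,0,0],[0,0,0],[0,0,0],[0,0,0],[0,0,0],[0,0,0]]' --xyz '[[0,0,0],[0,0,0],[0,0,0],[0,0,0],[0,0,0],[0,0,0],[0,0,0],[0,0,0]]' --jaw '[0,0,0,0,0,0,0,0]'

```text
time_s: 6.3
eef_pos: [0.3404, 0.1516, 0.2503]
eef_rot: [-0.002, 0.864, 0.503, -0.001]
wrist_force: [0.1, -0.8, -3.6]
opening: 0.177
grasp_force: 60.1
```

```bash
python3 - <<'E'
from h import *
import pickle
c=ctrl.calibration("wrist");im=ctrl.camera("wrist");cv2.imwrite("pics/w5.png",im[:,:,::-1]);pickle.dump(c,open("w5.pkl","wb"))
o=ctrl.get_obs();print(fr(o)[0],fr(o)[1].as_matrix().round(4),o["time_s"],o["wrist_force"],o["torque"])
E
```

```text
[0.34038846 0.15165269 0.25027896] [[ 0.4931  0.87   -0.003 ]
 [ 0.87   -0.4931  0.0029]
 [ 0.001  -0.004  -1.    ]] 6.35 [ 0.44312122  0.388104   -4.71839936] [ 0.08082388  0.03373865 -0.00340602]
```

View pics/w5.png

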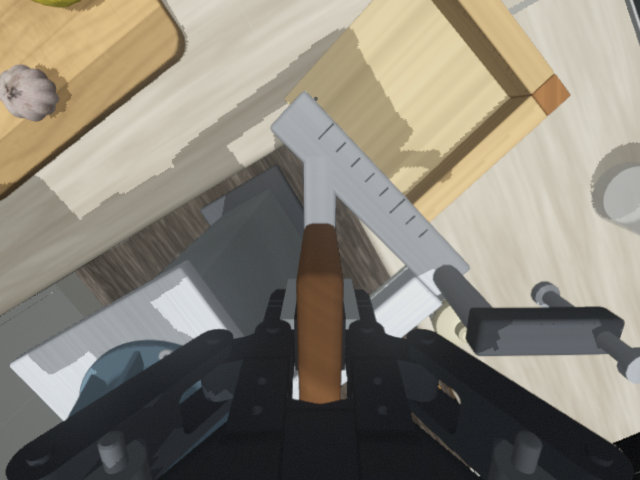

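The tray's post top is at about (553,94) and its inside corner at about (525,96). The square hangs flat and aligned. I'll crop in on the corner to measure it finely.

```bash
python3 - <<'E'
import cv2
a=cv2.imread("pics/w5.png");cv2.imwrite("pics/w5c.png",cv2.resize(a[0:200,400:600],None,fx=3,fy=3,interpolation=cv2.INTER_CUBIC))
E
```

```text
(no output)
```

View pics/w5c.png

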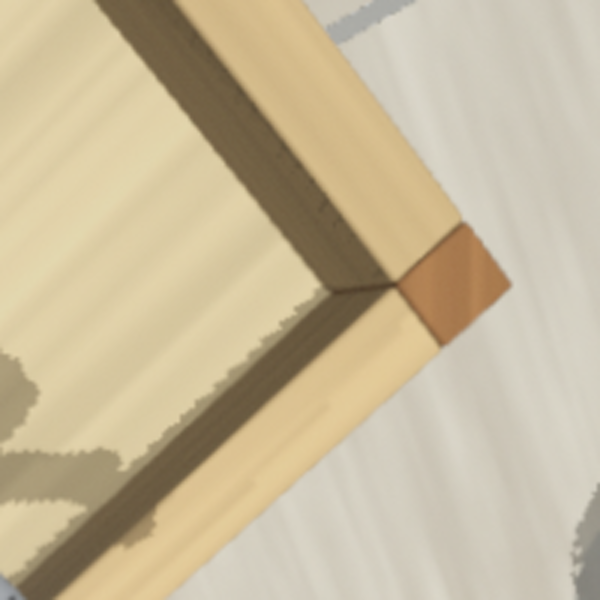

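```bash
cat > fit.py <<'E'
from h import *
import pickle
c=pickle.load(open("w5.pkl","rb"))
g=lambda u,v:((u+.5)/3-.5+400,(v+.5)/3-.5)
pts=[((0,0,40),g(397,285)),((0,0,0),g(332,292)),((26,26,40),g(511,285)),((0,26,40),g(463,223)),((26,0,40),g(442,348))]
lines=[((0,0,40),(-120,0,40),g(175,0)),((0,0,0),(-120,0,0),g(95,0)),((0,26,40),(-120,26,40),g(303,0)),((0,0,40),(0,-120,40),g(55,598)),((26,0,40),(26,-120,40),g(165,598))]
def res(v,z=None):
    if z is not None:v=np.r_[v[:2],z,v[2]]
    W=lambda p:planar(v,np.array(p)/1e3)
    r=[proj(c,W(p))[0]-q for p,q in pts]
    for a,b,q in lines:
        A,B=proj(c,np.array([W(a),W(b)]));d=(B-A)/np.linalg.norm(B-A);e=np.array(q)-A;r.append([d[0]*e[1]-d[1]*e[0]])
    return np.concatenate(r)
if __name__=="__main__":
    for z in(None,.012):
        x0=[.5517,.1465,.012,np.radians(-74.5)];x0=x0 if z is None else [x0[0],x0[1],x0[3]]
        s=least_squares(res,x0,args=(z,),loss="soft_l1");print("tray",s.x.round(4),np.degrees(s.x[-1]).round(2),s.fun.round(1))
    # square in the tool
    T=c["world_from_camera"];p,Rt=fr()
    P=sqpts();P["o"]=np.array([0,0,.018])
    ob=[("xo",(305,92)),("xi",(272,127)),("h-1+1",(306,225)),("h+1+1",(334,225))]
    def sq(v): # shift of handle point in tool, yaw err
        def X(k): # square frame -> tool
            d=P[k]-np.array([-.06,-.06,.055]);e=R.from_euler("z",v[3]).apply(d)
            ty=(e[0]+e[1])/2**.5;tx=(-e[0]+e[1])/2**.5
            return np.array([tx,ty,-e[2]])+v[:3]
        W=lambda k:Rt.apply(X(k))+p
        r=[proj(c,W(k))[0]-q for k,q in ob]
        A,B=proj(c,np.array([W("xo"),W("o")]));d=(B-A)/np.linalg.norm(B-A);e=np.array((468,268))-A;r.append([d[0]*e[1]-d[1]*e[0]])
        return np.concatenate(r)
    s2=least_squares(sq,[0,0,0,0],loss="soft_l1");print("sq in tool",s2.x.round(4),np.degrees(s2.x[3]),s2.fun.round(1))
E
python3 fit.py
```

```text
tray [ 0.5644  0.1447 -0.0045 -1.2944] -74.17 [-0.1 -0.1 -0.8  0.6  0.1  0.3  0.6 -0.3  0.6 -0.4 -0.2 -0.2  1.   0.2
 -0.4]
tray [ 0.5548  0.1487 -1.2967] -74.3 [-0.8 -0.2 -2.5  0.6  1.3  0.3  1.1 -1.5  0.6  0.6  0.   0.9 -0.3 -0.7
  0. ]
sq in tool [ 0.0018 -0.0014  0.0549  0.0019] 0.10759632074709632 [ 0.2  2.3  5.6 -2.8 -6.6  0.2 -0.3  0.1  1. ]
```

```bash
sed -i 's/("h-1+1",(306,225)),("h+1+1",(334,225))/("h-1+1",(299,282)),("h+1+1",(343,282))/' fit.py; cat >> fit.py <<'E'
    print((s2.x[:3]*1e3).round(1))
    t=ctrl.calibration("top");q=lambda u,v:np.array((255+(u+.5)/3.8-.5,180+(v+.5)/3.8-.5))
    tp=[((26,26,40),q(277,38)),((-134,26,40),q(21,112)),((26,-134,40),q(354,290)),((0,0,40),q(251,80))]
    f=lambda v:np.concatenate([proj(t,planar(np.r_[v[:2],.012,v[2]],np.array(a)/1e3))[0]-b for a,b in tp])
    st=least_squares(f,[.55,.147,-1.3]);print("top tray",st.x,np.degrees(st.x[2]),st.fun.round(1))
    f2=lambda v:np.r_[f(v)*1.5,res(v,.012)]
    st=least_squares(f2,[.55,.147,-1.3],loss="soft_l1");print("joint",st.x,np.degrees(st.x[2]),st.fun.round(1))
    v=np.r_[st.x[:2],.012,st.x[2]]
    for cl,z in((-7,.045+.055),):
        h=planar(v,np.array([-.06+cl/1e3,-.06+cl/1e3,z]));Rt=down(np.degrees(v[3])+45);print("hover",h,move(h,Rt))
E
python3 fit.py
```

```text
tray [ 0.5644  0.1447 -0.0045 -1.2944] -74.17 [-0.1 -0.1 -0.8  0.6  0.1  0.3  0.6 -0.3  0.6 -0.4 -0.2 -0.2  1.   0.2
 -0.4]
tray [ 0.5548  0.1487 -1.2967] -74.3 [-0.8 -0.2 -2.5  0.6  1.3  0.3  1.1 -1.5  0.6  0.6  0.   0.9 -0.3 -0.7
  0. ]
sq in tool [-0.0014  0.0002  0.002  -0.012 ] -0.6890180561098181 [ 1.7 -0.2 -2.1  3.7 -2.7 -0.6  3.2 -0.  -0. ]
[-1.4  0.2  2. ]
top tray [ 0.54522665  0.15187828 -1.2968396 ] -74.3034358250387 [-1.7  2.8  7.2  0.2 -4.  -6.1 -1.5  3.6]
joint [ 0.55461715  0.14869418 -1.2962507 ] -74.2696944757628 [ -0.8  -1.1  12.7  -5.   -4.3 -14.6  -0.5   0.2  -1.   -0.   -2.6   0.8
   1.1   0.4   0.9  -1.4   0.4   0.7   0.4   1.2  -0.   -0.6   0. ]
hover [0.47196206 0.19502058 0.112     ] (array([10.25,  9.36, 13.8 ]), array([-0.04, -0.01, -0.05]))
```

```bash
sed -i 's/-134/-160/g' fit.py; python3 fit.py | tail -3
```

```text
joint [ 0.55469542  0.14854952 -1.29737682] -74.33421637516041 [-0.7 -1.1 -1.6 -1.   0.1 -0.3 -0.4  0.1 -0.9  0.1 -2.5  0.9  1.3  0.6
  1.1 -1.2  0.5  0.8  0.2  1.  -0.2 -0.6  0.1]
hover [0.47209255 0.19496898 0.112     ] (array([10.25,  9.38, 13.8 ]), array([-0.04, -0.01, -0.03]))
```

>>> send_rows --dr '[[0,0,0],[-0.02,0,0],[-0.04,0,-0.03],[-0.04,0,-0.03],[-0.04,0,-0.03],[-0.04,0,-0.03],[-0.04,0,-0.03],[-0.04,0,-0.03]]' --xyz '[[2,1.8,0],[5.5,5,0],[9,8.2,1],[10.4,9.3,4],[10.4,9.3,8],[10.4,9.3,11],[10.4,9.3,12.7],[10.4,9.3,13.1]]' --jaw '[0,0,0,0,0,0,0,0]'

```text
time_s: 7.35
eef_pos: [0.4718, 0.1966, 0.1182]
eef_rot: [-0.0, 0.863, 0.505, -0.0]
wrist_force: [-0.1, 0.1, -4.6]
opening: 0.178
grasp_force: 60.2
```

>>> send_rows --dr '[[0,0,0],[0,0,0],[0,0,0],[0,0,0],[0,0,0],[0,0,0],[0,0,0],[0,0,0]]' --xyz '[[0,0,0],[0,0,0],[0,0,0],[0,0,0],[0,0,0],[0,0,0],[0,0,0],[0,0,0]]' --jaw '[0,0,0,0,0,0,0,0]'

```text
time_s: 8.35
eef_pos: [0.4722, 0.1966, 0.119]
eef_rot: [-0.0, 0.863, 0.505, 0.0]
wrist_force: [0.6, 0.8, -5.5]
opening: 0.183
grasp_force: 60.2
```

```bash
python3 - <<'E'
from h import *
import pickle
c=ctrl.calibration("wrist");im=ctrl.camera("wrist");cv2.imwrite("pics/w6.png",im[:,:,::-1]);pickle.dump(c,open("w6.pkl","wb"))
o=ctrl.get_obs();p,Rt=fr(o);print(p,Rt.as_matrix().round(4),o["time_s"],o["wrist_force"],o["torque"])
v=np.array([.5547,.1485,.012,np.radians(-74.33)])
print("tcp in tray mm",(R.from_euler("z",-v[3]).apply(p-v[:3])*1e3).round(1))
# predicted pixels
W=lambda q:proj(c,planar(v,np.array(q)/1e3))[0].round(0)
print("pred tray: in-top",W((0,0,40)),"post out",W((26,26,40)),"strip_y end",W((-160,0,40)),"base y end",W((-160,0,0)),"base corner",W((0,0,0)))
E
```

```text
[0.47217197 0.19662955 0.11896717] [[ 4.904e-01  8.715e-01  5.000e-04]
 [ 8.715e-01 -4.904e-01  8.000e-04]
 [ 1.000e-03  1.000e-04 -1.000e+00]] 8.4 [ 0.05055842  0.00741911 -5.4730046 ] [ 0.0912691   0.10433644 -0.05734121]
tcp in tray mm [-68.6 -66.5 107. ]
pred tray: in-top [477. 259.] post out [536. 259.] strip_y end [285.  53.] base y end [291.  66.] base corner [452. 238.]
```

View pics/w6.png

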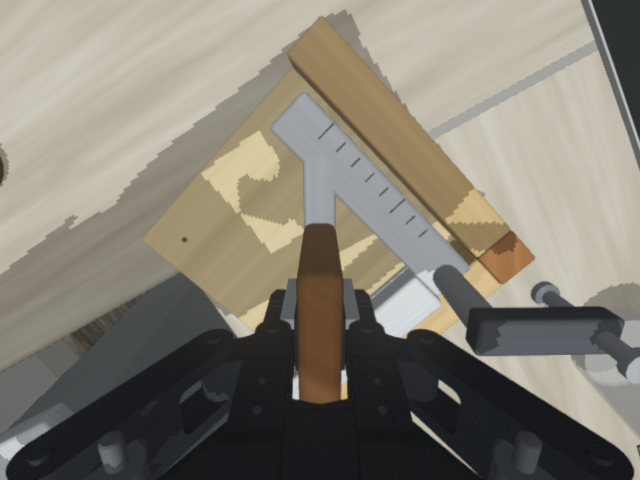

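The prediction matches the picture: post corner at (535,259) against a predicted (536,259), and the leg is parallel to strip_y with a gap of about 7 mm. Next I'll descend.

>>> send_rows --dr '[[0,0,0],[0,0,0],[0,0,0],[0,0,0],[0,0,0],[0,0,0],[0,0,0],[0,0,0]]' --xyz '[[0,0,0.8],[0,0,2],[0,0,3],[0,0,3.7],[0,0,4],[0,0,4.2],[0,0,4.3],[0,0,4.3]]' --jaw '[0,0,0,0,0,0,0,0]'

```text
time_s: 9.4
eef_pos: [0.4724, 0.1967, 0.0762]
eef_rot: [-0.0, 0.863, 0.505, 0.001]
wrist_force: [0.3, -0.3, -5.1]
opening: 0.181
grasp_force: 60.2
```

>>> send_rows --dr '[[0,0,0],[0,0,0],[0,0,0],[0,0,0],[0,0,0],[0,0,0],[0,0,0],[0,0,0]]' --xyz '[[0,0,0.05],[0,0,0.1],[0,0,0.15],[0,0,0.2],[0,0,0.25],[0,0,0.3],[0,0,0.35],[0,0,0.35]]' --jaw '[0,0,0,0,0,0,0,0]'

```text
time_s: 10.4
eef_pos: [0.4724, 0.1967, 0.0726]
eef_rot: [-0.0, 0.863, 0.505, 0.001]
wrist_force: [0.3, 0.0, -3.6]
opening: 0.178
grasp_force: 60.4
```

```bash
cat > st.py <<'E'
from h import *
o=ctrl.get_obs();p,Rt=fr(o)
v=np.array([.5547,.1485,.012,np.radians(-74.33)]);Q=R.from_euler("z",-v[3])
print("tcp in tray mm",(Q.apply(p-v[:3])*1e3).round(1),"tooly deg",np.degrees(np.arctan2(*Rt.as_matrix()[[1,0],1])).round(2),"F tray",Q.apply(o["wrist_force"]).round(1),"M tray",Q.apply(o["torque"]).round(2),o["time_s"],o["grasp_force"].round(0), (Rt.as_matrix()[2,:2]*57.3).round(2))
E
python3 st.py
```

```text
Traceback (most recent call last):
  File "st.py", line 4, in <module>
    print("tcp in tray mm",(Q.apply(p-v[:3])*1e3).round(1),"tooly deg",np.degrees(np.arctan2(*Rt.as_matrix()[[1,0],1])).round(2),"F tray",Q.apply(o["wrist_force"]).round(1),"M tray",Q.apply(o["torque"]).round(2),o["time_s"],o["grasp_force"].round(0), (Rt.as_matrix()[2,:2]*57.3).round(2))
                                                                                                                                                                                                                                ^^^^^^^^^^^^^^^^^^^^^^
AttributeError: 'float' object has no attribute 'round'
```

>>> send_rows --dr '[[0,0,0],[0,0,0],[0,0,0],[0,0,0],[0,0,0],[0,0,0],[0,0,0],[0,0,0]]' --xyz '[[0,0,0.05],[0,0,0.1],[0,0,0.15],[0,0,0.2],[0,0,0.25],[0,0,0.3],[0,0,0.3],[0,0,0.3]]' --jaw '[0,0,0,0,0,0,0,0]'

```text
time_s: 11.4
eef_pos: [0.4723, 0.1967, 0.0696]
eef_rot: [-0.0, 0.863, 0.505, 0.001]
wrist_force: [0.7, 0.3, -2.7]
opening: 0.179
grasp_force: 60.5
```

```bash
sed -i 's/o\["grasp_force"\].round(0)/o["grasp_force"]/' st.py; python3 st.py
```

```text
tcp in tray mm [-68.6 -66.3  57.6] tooly deg -29.36 F tray [-0.1  0.8 -2.7] M tray [ 0.24 -0.11  0.03] 11.4 60.5318820476532 [0.06 0.02]
```

>>> send_rows --dr '[[0,0,0],[0,0,0],[0,0,0],[0,0,0],[0,0,0],[0,0,0],[0,0,0],[0,0,0]]' --xyz '[[0,0,0.03],[0,0,0.06],[0,0,0.09],[0,0,0.12],[0,0,0.15],[0,0,0.18],[0,0,0.18],[0,0,0.18]]' --jaw '[0,0,0,0,0,0,0,0]'

```text
time_s: 12.4
eef_pos: [0.4727, 0.1968, 0.0694]
eef_rot: [-0.0, 0.863, 0.505, 0.001]
wrist_force: [-4.4, -1.4, 15.1]
opening: 0.182
grasp_force: 63.1
```

```bash
python3 st.py
```

```text
tcp in tray mm [-68.6 -65.9  57.4] tooly deg -29.37 F tray [ 0.1 -4.6 15.1] M tray [-0.95 -0.07 -0.06] 12.4 63.074891567230225 [0.08 0.04]
```

It's on the base, pressing about 18 N. I'll ease the press slightly and slide gently along the diagonal.

>>> send_rows --dr '[[0,0,0],[0,0,0],[0,0,0],[0,0,0],[0,0,0],[0,0,0],[0,0,0],[0,0,0]]' --xyz '[[0,0,-0.04],[0,0.08,-0.04],[0,0.18,-0.04],[0,0.28,-0.04],[0,0.38,-0.04],[0,0.48,-0.04],[0,0.55,-0.04],[0,0.6,-0.04]]' --jaw '[0,0,0,0,0,0,0,0]'

```text
time_s: 13.4
eef_pos: [0.4778, 0.1945, 0.0694]
eef_rot: [-0.0, 0.863, 0.505, 0.001]
wrist_force: [-4.2, 3.2, 9.4]
opening: 0.178
grasp_force: 62.4
```

```bash
python3 st.py
```

```text
tcp in tray mm [-65.  -61.6  57.4] tooly deg -29.37 F tray [-4.2 -3.2  9.4] M tray [-0.61  0.39 -0.01] 13.4 62.40354537963867 [0.14 0.02]
```

>>> send_rows --dr '[[0,0,0],[0,0,0],[0,0,0],[0,0,0],[0,0,0],[0,0,0],[0,0,0],[0,0,0]]' --xyz '[[0,0.04,0],[0,0.08,0],[0,0.12,0],[0,0.16,0],[0,0.2,0],[0,0.2,0],[0,0.2,0],[0,0.2,0]]' --jaw '[0,0,0,0,0,0,0,0]'

```text
time_s: 14.4
eef_pos: [0.4797, 0.1935, 0.0695]
eef_rot: [-0.0, 0.863, 0.505, 0.001]
wrist_force: [-3.5, 2.4, 10.8]
opening: 0.18
grasp_force: 62.4
```

```bash
python3 st.py
```

```text
tcp in tray mm [-63.6 -60.1  57.5] tooly deg -29.37 F tray [-3.3 -2.7 10.8] M tray [-0.54  0.4   0.03] 14.4 62.373576164245605 [0.14 0.02]
```

>>> send_rows --dr '[[0,0,0],[0,0,0],[0,0,0],[0,0,0],[0,0,0],[0,0,0],[0,0,0],[0,0,0]]' --xyz '[[0,0.03,0],[0,0.06,0],[0,0.09,0],[0,0.12,0],[0,0.15,0],[0,0.18,0],[0,0.2,0],[0,0.2,0]]' --jaw '[0,0,0,0,0,0,0,0]'

```text
time_s: 15.4
eef_pos: [0.4803, 0.1928, 0.0694]
eef_rot: [-0.001, 0.863, 0.505, 0.0]
wrist_force: [-9.3, 3.6, 14.3]
opening: 0.182
grasp_force: 63.1
```

```bash
python3 st.py
```

```text
tcp in tray mm [-62.8 -59.7  57.4] tooly deg -29.3 F tray [-6.  -8.  14.3] M tray [-0.94  0.64  0.32] 15.4 63.0541455745697 [ 0.08 -0.08]
```

>>> send_rows --dr '[[0,0,-0.02],[0,0,-0.04],[0,0,-0.04],[0,0,-0.04],[0,0,-0.04],[0,0,-0.04],[0,0,-0.04],[0,0,-0.04]]' --xyz '[[-0.02,0.02,0],[-0.04,0.04,0],[-0.06,0.06,0],[-0.08,0.08,0],[-0.1,0.1,0],[-0.12,0.12,0],[-0.14,0.14,0],[-0.14,0.14,0]]' --jaw '[0,0,0,0,0,0,0,0]'

```text
time_s: 16.4
eef_pos: [0.4807, 0.1913, 0.0695]
eef_rot: [-0.001, 0.862, 0.507, 0.0]
wrist_force: [-9.1, 5.3, 14.6]
opening: 0.178
grasp_force: 63.0
```

```bash
python3 st.py
```

```text
tcp in tray mm [-61.2 -59.7  57.5] tooly deg -29.09 F tray [-7.6 -7.3 14.6] M tray [-0.95  0.85  0.09] 16.4 63.01609396934509 [ 0.12 -0.1 ]
```

>>> send_rows --dr '[[0,0,0],[0,0,0],[0,0,0],[0,0,0],[0,0,0],[0,0,0],[0,0,0],[0,0,0]]' --xyz '[[-0.02,0.02,0],[-0.04,0.04,0],[-0.06,0.06,0],[-0.08,0.08,0],[-0.1,0.1,0],[-0.1,0.1,0],[-0.1,0.1,0],[-0.1,0.1,0]]' --jaw '[0,0,0,0,0,0,0,0]'

```text
time_s: 17.4
eef_pos: [0.4811, 0.1899, 0.0695]
eef_rot: [-0.001, 0.862, 0.507, 0.0]
wrist_force: [-9.5, 6.4, 13.8]
opening: 0.183
grasp_force: 63.0
```

```bash
python3 st.py
```

```text
tcp in tray mm [-59.8 -59.6  57.5] tooly deg -29.1 F tray [-8.7 -7.4 13.8] M tray [-0.92  0.83  0.11] 17.4 63.014686703681946 [ 0.12 -0.11]
```

>>> send_rows --dr '[[0,0,0],[0,0,0],[0,0,0],[0,0,0],[0,0,0],[0,0,0],[0,0,0],[0,0,0]]' --xyz '[[-0.02,0.02,0],[-0.04,0.04,0],[-0.06,0.06,0],[-0.08,0.08,0],[-0.1,0.1,0],[-0.1,0.1,0],[-0.1,0.1,0],[-0.1,0.1,0]]' --jaw '[0,0,0,0,0,0,0,0]'

```text
time_s: 18.4
eef_pos: [0.4813, 0.1894, 0.0695]
eef_rot: [-0.002, 0.862, 0.507, 0.001]
wrist_force: [-9.3, 10.2, 14.4]
opening: 0.177
grasp_force: 63.0
```

```bash
python3 st.py
```

```text
tcp in tray mm [-59.2 -59.6  57.5] tooly deg -29.1 F tray [-12.3  -6.2  14.4] M tray [-0.92  1.3   0.11] 18.4 62.982993721961975 [ 0.18 -0.15]
```

>>> send_rows --dr '[[0,0,0],[0,0,-0.01],[0,0,-0.01],[0,0,-0.01],[0,0,-0.01],[0,0,-0.01],[0,0,-0.01],[0,0,-0.01]]' --xyz '[[0.01,0.02,0],[0.02,0.04,0],[0.03,0.06,0],[0.03,0.08,0],[0.03,0.1,0],[0.03,0.1,0],[0.03,0.1,0],[0.03,0.1,0]]' --jaw '[0,0,0,0,0,0,0,0]'

```text
time_s: 19.4
eef_pos: [0.4813, 0.1894, 0.0695]
eef_rot: [-0.002, 0.862, 0.507, -0.0]
wrist_force: [-14.5, 10.7, 19.6]
opening: 0.182
grasp_force: 63.5
```

```bash
python3 st.py;  python3 - <<'E'
from h import *
im=ctrl.camera("wrist");cv2.imwrite("pics/w7.png",im[:,:,::-1])
E
```

```text
tcp in tray mm [-59.2 -59.6  57.5] tooly deg -29.04 F tray [-14.2 -11.1  19.6] M tray [-1.37  1.55 -0.03] 19.4 63.463255763053894 [ 0.12 -0.26]
```

View pics/w7.png

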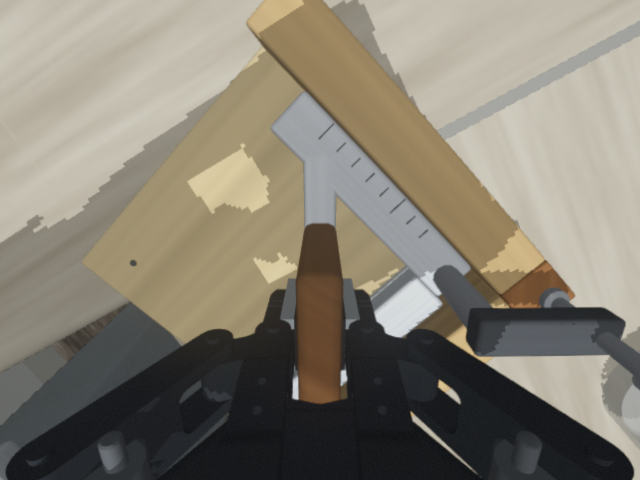

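The leg lies parallel and flush along strip_y, and the gauge stem has risen over the post. Contact forces are about 14 N on strip_x and 11 N on strip_y, including sliding friction, and about 20 N down. The yaw moment is near zero, so I'm handing in.

```bash
python3 -c "
from bench import ctrl
print(ctrl.hand_in())"; python3 st.py
```

```text
the job is handed in; nothing more can be done
None
the job is handed in; nothing more can be done
```

I handed the job in at about 19.5 s with the square still gripped, pressed against both strips and down on the base, and its gauge foot on the post; forces and the last picture agree, but the gauge reading and the strip_x contact were not seen directly.

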